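# Seat a stool rail and index the boring carriage to its middle stop

### The job

Get the stool rail in the dowel-boring jig ready for its middle hole, all by pushing with the fingertips: nothing is picked up. Push the rail along its channel until its end is fully home against the guide plate, and push the sprung carriage along by its push block until the pawl has snapped in behind the first stop pin, then let go so that the spring brings the carriage back to rest against the pawl at the middle stop, not at the last one. Leave everything else on the bench where it is.

Things in the scene. Friction and masses are not known exactly. Their poses are not given: they have to be found in the camera images.
- jig: Fixed bench jig for boring dowel holes in rail ends. x runs along the rail to the guide plate (away from the robot), y is the way the carriage is pushed (to the robot's left). Origin at bench level. Grey base x -140 to 120, y -180 to 245 mm; rod blocks at x -70 and 50, y +/-163, 48 mm high; gas spring at x -117, 43 mm high; boring spindle at x 107 to 305, 101 mm high
- carriage (a joint): Travel (m) of the aluminium carriage along the jig's y, 0 = home, limit 0.070. A damped gas spring drives it back to 0: 4 N, plus 0.4 N per 10 mm, 50 N per m/s. Let go between 0.036 and 0.062 it returns in about 1 s and latches at 0.032, the middle stop; let go beyond 0.066 it latches at 0.064, the last stop; short of 0.032 it runs home, in between it may hang on the pawl's corner
- pawl (a joint): Angle (rad) of the flat steel pawl that blocks the return of two upright 8 mm stop pins, 32 mm apart, on the carriage's index bar left of the rail. Pivot at jig x -32, y 125 mm, pawl 50 to 60 mm above the bench. 0 = in the pins' path (at rest, light spring); a passing pin swings it out to about 0.2 and it snaps back behind; limit 0.6
- pawl_nose (a point): Top of the pawl's blocking face, where the stop pin comes to rest
- pawl_thumb (a point): Top of the black thumb knob (13 mm thick, 80 mm above the bench) on the pawl's tail. Pushed towards the jig's -y it swings the pawl out and the carriage runs home: needed only after an overrun to the last stop
- push_face (a point): Centre of the outer (-y) face of the wooden push block on the carriage's right side, 61 mm above the bench. The face is 80 mm along the jig's x and 38 mm high (42 to 80 mm above the bench), the block 22 mm thick; moves with the carriage. Axes as the jig's
- plate_face (a point): Middle of the robot-side face of the upright steel guide plate (10 mm thick, 113 mm wide, top 100 mm above the bench, three brass bushes) at the far end of the carriage's channel, 67 mm above the bench. Moves with the carriage. Axes as the jig's: x points through the plate
- rail_center (a point): Centre of the wooden stool rail lying loose and flat in the carriage's channel, 67 mm above the bench: 200 mm long (its x, along the jig's x), 95 wide, 22 thick, about 0.3 kg; sliding it takes 2 to 8 N. Fences 14 mm high guide it with 1 mm play each side. It starts 15 to 38 mm short of the guide plate; home = this point 100 mm before plate_face along x
- bored_rail: Bystander: a finished rail 200 x 95 x 22 mm lying on the bench left of the jig. Origin under its centre, x along it
- dowel_pot: Bystander: steel pot of dowels, 66 mm across, 85 mm high with the dowels, right of the jig. Origin under its centre
- try_square: Bystander: try square lying flat in front of the jig, stock 130 x 18 x 16 mm along its x, blade 160 mm along its y from the stock's -x end. Origin under the middle of the stock
- mallet: Bystander: wooden mallet lying right of the jig, 320 mm long along its x, head 70 x 125 x 68 mm centred 125 mm along +x. Origin at bench level under its handle
- glue_bottle: Bystander: white glue bottle, 60 mm across, 165 mm high, in front of the jig, to the left. Origin under its centre
- screw_bowl: Bystander: white bowl of screws, 144 mm across, 58 mm high, in front of the jig, to the right. Origin under its centre
- rail_end (a point): Middle of the rail's near end face (95 x 22 mm, underside 56 mm and top 78 mm above the bench), 100 mm from rail_center; it overhangs the carriage plate's front edge by 20 mm when home and by more before, so it is free to be pushed
Things that resemble listed ones, but are neither listed nor needed, are in the scene too. Leave any green or turquoise look-alike of the part that bears rail_center alone.

How it is judged:
By the outcome, as a careful person would: the job done as asked, in the order asked, and still so for the second after the job is handed in, with the robot touching nothing.
It also fails if it takes over 51 s, if anything falls off the work surface, if the arm or the gripper's body presses on something with over 40 N, if the wrist force passes 120 N, or if a joint passes its speed limit or range.

### The arm

A 6-joint arm with a two-finger parallel gripper is mounted at the origin on the work surface. World frame = base frame: x ahead of the robot, y to its left, z up, the work surface at z = 0. Lengths are in m, angles in rad, forces in N, time in s.
With the tool pointing down it reaches from about 0.35 to 0.85 m from the base axis. Payload 8.1 kg.
Tool frame: the origin (TCP) lies midway between the tips of the shut fingers; the grasp point (between the pads) lies 19 mm behind it (robot.tcp_to_grasp is the distance from the TCP to the grasp point, in m); x points along the fingers, y is the direction in which the jaws open and shut, and the axes are right-handed (so a half turn about x gives the same grasp; the last joint's range is limited). The gripper opens to 93 mm and grips with 3 to 60 N. Pads are 15 mm wide; open, the fingers measure 128 mm over their backs; the gripper's body (75 mm by 188 mm) begins 65 mm behind the grasp point.
Start: joints at [1.202, 0.13, 1.488, -0, 1.523, -0.085], TCP at [0.168, 0.576, 0.219] pointing down, gripper open.
Joint ranges: [-2.96, 2.96], [-0.89, 2.26], [0.02, 2.5], [-1.34, 4.48], [0, 2.73], [-2.66, 2.66]. Speed limits (rad/s): [2.39, 2.39, 2.79, 3.14, 3.14, 3.14].

### API

Orientations are given as a rotation vector (axis times angle).
In Python, from plant import robot gives the robot as it stands.
- The arm moves only by the tool play_rows, never from a script. Its argument "plan" is a list of rows, each an object with "slide": the shift along the world's x, y, z as a fraction of full scale, a list of three; "roll": the turn about the world's z as a fraction of full scale; "fingers": the gripper command: -1 is shut, 1 is fully open, values between are in proportion. A call has 1 to 20 rows; each row shifts and turns the commanded pose from where the row before left it; what a row does not reach is not made up. Full scale, the value 1, is 30 mm for a shift and 8 degrees for a turn. A row lasts 1/8 s, in which the tool goes at most 62.5 mm and 10.7 degrees, less where a joint would pass 70% of its speed; a pose out of reach is approached as far as the arm can. A call with a number of a shift or a turn outside -1 to 1 is refused whole. A call with a gripper value outside its range is refused whole. The fingers move at their own pace and stop on an object; "squeeze" is the grip in N (left out, the last holds). Time passes only in rows, so rows that do not move let the fingers close. It gives the time, the measured TCP pose, the force and the opening at its end, in the units of the state.
- robot.read_state(): the state, without advancing time (a new reading comes with each control period).
- robot.read_camera(name): name is "scene" or "side" or "wrist"; returns the picture (384x512x3 uint8, red, green, blue); there is no depth.
- robot.get_calibration(name): a dict with "fx", "fy", "cx", "cy" (pixels), "R" (3x3) and "t" (3): a world point X has camera coordinates R X + t; the wrist camera has in their place "T_tool_cam" (4x4, takes a point from camera to tool coordinates, whose origin is the TCP and whose axes are the tool frame's). Camera axes: x right, y down, z forward; pixel columns grow to the right and rows downward; lengths in m; the calibration is good to about 2 mm. A picture is of the moment at which its call begins: read the wrist's pose just before it. get_calibration takes no time and is no camera call.
- robot.close_job(): hands the job in, once; it reports no verdict.
Trained networks look in the newest picture that a camera, given by its name, has taken for a name from the list of things; names that differ only in an ending like _2 or _b are one class to them, and where a whole thing is asked for, a point or a joint stands for the part that bears it (a point fixed in the world has none). Each returns a list of dicts, best first, with "p" (0 to 1); they miss things now and then, are a little off and sometimes report something else, mostly with a low value. They report only what shows in the picture. A call takes as long as a camera call. They do not tell look-alikes from the thing itself.
- robot.boxes_of(camera, target): "extent" ([centre column, centre row, width, height] in pixels, round what is visible of it).
- robot.regions_of(camera, target): "region" (384x512 bool, what is visible of it) and "extent" ([centre column, centre row, width, height] in pixels, round what is visible of it).
- robot.mark_of(camera, target): "point" ([column, row] in pixels: a listed point, or the origin of a listed thing).
The state is a dict: "t": time; "q": joint angles; "dq": joint speeds; "joint_torque": joint torques, N m; "tool_pos": TCP position; "orientation": TCP orientation; "force": force on the tool from outside, world axes, zero at the start; "wrist_torque": the same for the moment, N m; "opening": finger opening in m.
Only numpy, scipy, OpenCV 4.12 (cv2) and the standard library are available. Lean on these libraries where they do the work, as an engineer would, in place of code of your own. Each camera call takes 0.05 s, during which the arm holds its last target.

## Working session

There is one attempt and no reset: what is moved stays moved. The work goes in short steps, Python scripts to look and compute and a tool call to move; the robot and the scene stay as the last step left them, time stands still between calls to the robot, and variables do not carry over. Pictures are saved under pics/ and viewed, and the job is handed in when it is done.

Besides the shell and the picture viewer there is one more tool, called after "Emit:" in YAML: its name, and indented under it one key for each argument. play_rows: Moves the arm, as the interface text tells. Its arguments: {"type":"object","properties":{"plan":{"type":"array","items":{"type":"object","properties":{"slide":{"type":"array","items":{"type":"number","minimum":-1,"maximum":1}},"roll":{"type":"number","minimum":-1,"maximum":1},"fingers":{"type":"number"}}}},"squeeze":{"type":"number"}},"required":["plan"]}

```bash
mkdir -p pics; ls
cat > h.py <<'E'
import numpy as np, cv2
from plant import robot
def cam(n):
    c=robot.get_calibration(n)
    return c
def snap(n,f):
    im=robot.read_camera(n); cv2.imwrite('pics/'+f,im[:,:,::-1]); return im
def ray(n,px):
    c=cam(n); d=np.array([(px[0]-c['cx'])/c['fx'],(px[1]-c['cy'])/c['fy'],1.])
    R=np.array(c['R']);t=np.array(c['t'])
    return -R.T@t, R.T@d
def atz(n,px,z):
    o,d=ray(n,px); return o+d*(z-o[2])/d[2]
def proj(n,X):
    c=cam(n); p=np.array(c['R'])@np.array(X)+np.array(c['t']); return np.array([c['fx']*p[0]/p[2]+c['cx'],c['fy']*p[1]/p[2]+c['cy']])
def tri(a,pa,b,pb):
    o1,d1=ray(a,pa);o2,d2=ray(b,pb)
    s=np.linalg.lstsq(np.c_[d1,-d2],o2-o1,rcond=None)[0]
    p,q=o1+d1*s[0],o2+d2*s[1]; return (p+q)/2,np.linalg.norm(p-q)
E
python3 - <<'E'
from h import *
np.set_printoptions(precision=4,suppress=True)
s=robot.read_state();print({k:np.round(s[k],3) for k in ('t','tool_pos','orientation','force','opening')})
H={'push_face':.061,'plate_face':.067,'rail_center':.067,'rail_end':.067,'pawl_nose':.06,'pawl_thumb':.08,'jig':0}
for n in('scene','side'):
    snap(n,n+'0.png')
    for k,z in H.items():
        for m in robot.mark_of(n,k)[:3]: print(n,k,round(m['p'],2),np.round(m['point'],1),atz(n,m['point'],z))
print(robot.read_state()['t'])
E
```

```text
pics
{'t': np.float64(0.0), 'tool_pos': array([0.168, 0.575, 0.218]), 'orientation': array([ 0.221,  1.56 , -0.224]), 'force': array([-0.688, -0.049, -0.274]), 'opening': np.float64(0.093)}
scene push_face 0.96 [196.3 229.1] [ 0.5735 -0.1732  0.061 ]
scene plate_face 0.88 [230.5 260.8] [ 0.672  -0.0666  0.067 ]
scene rail_center 0.86 [400.5 222.6] [0.5412 0.4288 0.067 ]
scene rail_center 0.81 [173.7 135.9] [ 0.2175 -0.2921  0.067 ]
scene rail_center 0.68 [342.3 142.8] [0.2335 0.291  0.067 ]
scene rail_end 0.85 [203.3 132.9] [ 0.2008 -0.1911  0.067 ]
scene rail_end 0.82 [367.7 143.7] [0.2352 0.3782 0.067 ]
scene rail_end 0.76 [221.1 195.4] [ 0.4585 -0.109   0.067 ]
scene pawl_nose 0.73 [240.9 243.6] [ 0.6164 -0.0407  0.06  ]
scene pawl_nose 0.46 [296.5 224.7] [0.5516 0.121  0.06  ]
scene pawl_thumb 0.53 [272.6 203.9] [0.4934 0.0496 0.08  ]
scene jig 0.85 [241.1 242. ] [ 0.583  -0.0436  0.    ]
scene jig 0.62 [333.5 217.5] [0.4908 0.2477 0.    ]
side push_face 0.56 [326.  226.4] [ 0.5758 -0.1713  0.061 ]
side plate_face 0.72 [323.8 225.5] [ 0.5682 -0.1727  0.067 ]
side plate_face 0.59 [340.5 198.6] [ 0.6721 -0.0758  0.067 ]
side plate_face 0.34 [368.6 266.7] [ 0.5898 -0.3526  0.067 ]
side rail_center 0.97 [186.5 325.7] [ 0.1548 -0.3727  0.067 ]
side rail_center 0.92 [228.1 149.4] [0.4676 0.336  0.067 ]
side rail_center 0.66 [302.1 212.5] [ 0.541  -0.0984  0.067 ]
side rail_end 0.93 [149.4 171.7] [0.1892 0.2814 0.067 ]
side rail_end 0.75 [271.5 221.4] [ 0.4479 -0.1061  0.067 ]
side rail_end 0.68 [215.  158.1] [0.408  0.2919 0.067 ]
side pawl_nose 0.54 [274.6 179.7] [0.5427 0.1009 0.06  ]
side pawl_thumb 0.49 [262.9 183. ] [0.4902 0.0652 0.08  ]
side jig 0.6 [305.3 218.4] [ 0.5808 -0.0435  0.    ]
side jig 0.46 [302.  211.9] [ 0.5861 -0.0099  0.    ]
0.8
```

View pics/scene0.png

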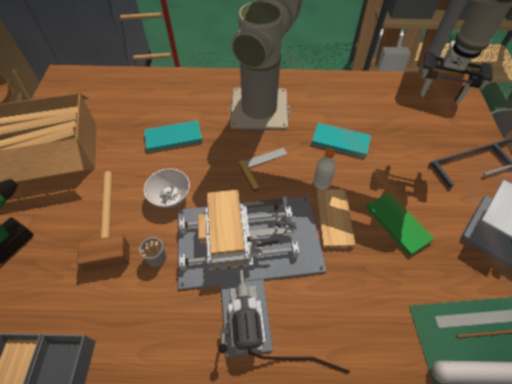

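View pics/side0.png

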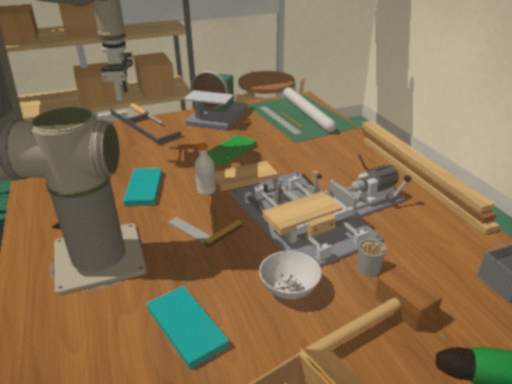

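Run:
```python
import cv2
a=cv2.imread('pics/scene0.png')[170:360,130:340];cv2.imwrite('pics/sc1.png',cv2.resize(a,None,fx=3.1,fy=3.1,interpolation=cv2.INTER_CUBIC))
a=cv2.imread('pics/side0.png')[150:280,210:420];cv2.imwrite('pics/si1.png',cv2.resize(a,None,fx=3.8,fy=3.8,interpolation=cv2.INTER_CUBIC))
```

```text
(no output)
```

View pics/sc1.png

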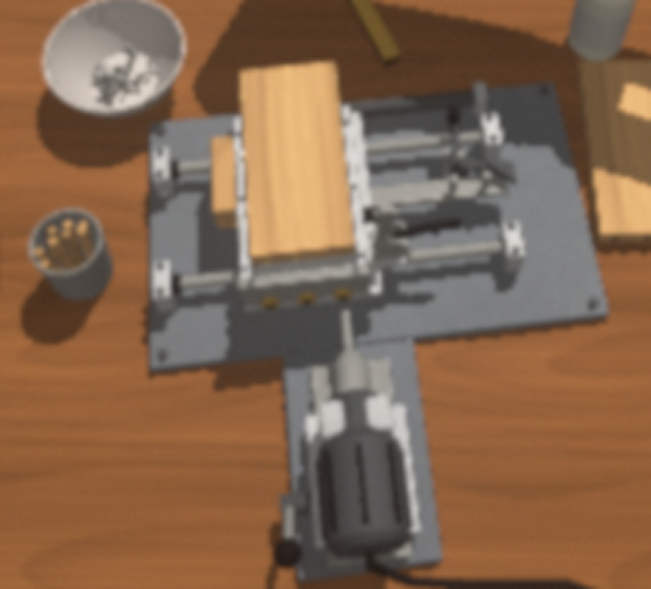

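View pics/si1.png

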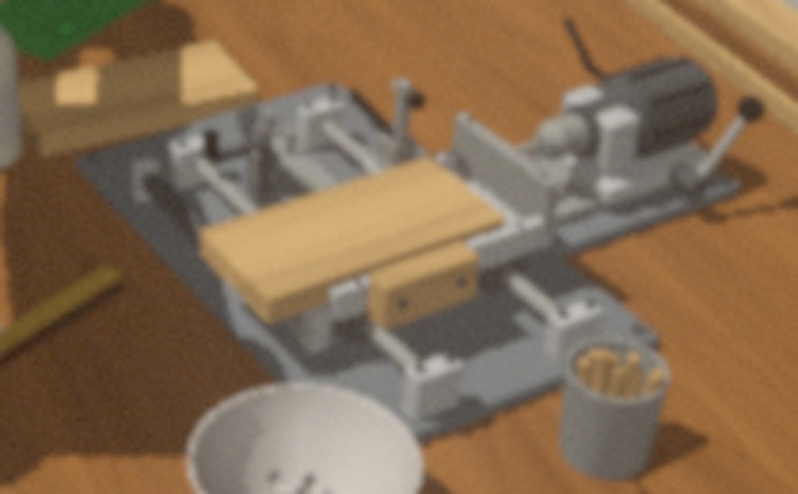

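Run:
```python
from h import *
np.set_printoptions(precision=4,suppress=True)
from scipy.spatial.transform import Rotation as Ro
from scipy.optimize import least_squares
s=robot.read_state();R=Ro.from_rotvec(s['orientation']).as_matrix();print(R, s['q'])
c=lambda x,y:np.array([x/3.1+130,y/3.1+170]); d=lambda x,y:np.array([x/3.8+210,y/3.8+150])
print('rail top corners');
for p in [(240,70),(338,62),(252,258),(352,250)]: print(atz('scene',c(*p),.078))
for p in [(200,235),(270,305),(428,160),(502,215)]: print('s',atz('side',d(*p),.078))
obs=[('scene',c(152,122),(-.14,-.18)),('scene',c(553,85),(-.14,.245)),('scene',c(152,370),(.12,-.18)),('scene',c(606,318),(.12,.245)),
 ('side',d(75,158),(-.14,.245)),('side',d(338,85),(.12,.245)),('side',d(655,340),(.12,-.18))]
def f(p):
    cs,sn=np.cos(p[2]),np.sin(p[2]);r=[]
    for n,px,(x,y) in obs: r.append(proj(n,[p[0]+cs*x-sn*y,p[1]+sn*x+cs*y,p[3]])-px)
    return np.concatenate(r)
r=least_squares(f,[.58,-.04,.1,.01],loss='soft_l1');print(r.x,np.degrees(r.x[2]));print(r.fun.reshape(-1,2))
for k,a,b in [('push',(196.3,229.1),(326,226.4)),('plate',(230.5,260.8),(340.5,198.6)),('rend',(221.1,195.4),(271.5,221.4)),('thumb',(272.6,203.9),(262.9,183))]:
    X,e=tri('scene',a,'side',b); cs,sn=np.cos(r.x[2]),np.sin(r.x[2]);q=X[:2]-r.x[:2]
    print(k,X,e,'jig',cs*q[0]+sn*q[1],-sn*q[0]+cs*q[1])
```

```text
[[ 0.0001  0.28    0.96  ]
 [ 0.0001  0.96   -0.28  ]
 [-1.      0.0001  0.0001]] [ 1.2016  0.1304  1.4882 -0.0001  1.523  -0.0854]
rail top corners
[ 0.4563 -0.1503  0.078 ]
[ 0.4444 -0.0538  0.078 ]
[ 0.6555 -0.12    0.078 ]
[ 0.6459 -0.0314  0.078 ]
s [ 0.4364 -0.0709  0.078 ]
s [ 0.4502 -0.1642  0.078 ]
s [ 0.6323 -0.0416  0.078 ]
s [ 0.6472 -0.1267  0.078 ]
[ 0.5895 -0.0511  0.134   0.0021] 7.676926921146483
[[ 0.0313  0.3132]
 [ 0.4673  0.0332]
 [-0.7112 -0.4368]
 [ 0.6652  0.0424]
 [-0.0846  0.3072]
 [-0.5781 -0.3695]
 [ 0.6599  0.394 ]]
push [ 0.5746 -0.173   0.0627] 0.00045107403382131693 jig -0.031056644844904523 -0.11881952543758852
plate [ 0.6732 -0.0688  0.0639] 0.0060597561676261815 jig 0.08063458664383394 -0.02867876047838321
rend [ 0.452  -0.1069  0.0637] 0.009294877713043949 jig -0.14369175483885566 -0.03691702004853284
thumb [0.4903 0.0526 0.0837] 0.010995958930110752 jig -0.08436863118345463 0.1160619959415261
```

Emit:
play_rows:
  plan:
    - {"slide":[1,-1,0.5],"roll":1,"fingers":-1}
    - {"slide":[1,-1,0.5],"roll":1,"fingers":-1}
    - {"slide":[1,-1,0],"roll":1,"fingers":-1}
    - {"slide":[1,-1,0],"fingers":-1}
    - {"slide":[1,-1,0],"fingers":-1}
    - {"slide":[1,-1,0],"fingers":-1}
    - {"slide":[1,-1,0],"fingers":-1}
    - {"slide":[1,-1,0],"fingers":-1}
    - {"slide":[0,-1,0],"fingers":-1}
    - {"slide":[0,-1,0],"fingers":-1}
    - {"slide":[0,-1,0],"fingers":-1}
    - {"slide":[0,-1,0],"fingers":-1}
    - {"slide":[0,-1,0],"fingers":-1}
    - {"slide":[0,-1,0],"fingers":-1}
    - {"slide":[0,-1,0],"fingers":-1}
    - {"slide":[0,-1,0],"fingers":-1}
    - {"slide":[0,-1,0],"fingers":-1}
    - {"slide":[0,-1,0],"fingers":-1}
    - {"slide":[0,-1,0],"fingers":-1}
    - {"slide":[0,-1,0],"fingers":-1}

```text
$.plan[3]: bad value
```

```bash
cat >> h.py <<'E'
from scipy.spatial.transform import Rotation as Ro
def wsetup():
    s=robot.read_state(); c=robot.get_calibration('wrist'); T=np.eye(4);T[:3,:3]=Ro.from_rotvec(s['orientation']).as_matrix();T[:3,3]=s['tool_pos']
    return T@np.array(c['T_tool_cam']),c
def watz(M,c,px,z):
    d=M[:3,:3]@np.array([(px[0]-c['cx'])/c['fx'],(px[1]-c['cy'])/c['fy'],1.]);o=M[:3,3]; return o+d*(z-o[2])/d[2]
def st():
    s=robot.read_state();return {k:np.round(s[k],4).tolist() for k in ('t','tool_pos','orientation','force','opening')}
E
python3 - <<'E'
from h import *
np.set_printoptions(precision=4,suppress=True)
print(st()); M,c=wsetup(); snap('wrist','w1.png'); print(M)
H={'push_face':.061,'plate_face':.067,'rail_center':.067,'rail_end':.067,'pawl_nose':.06,'pawl_thumb':.08}
for k,z in H.items():
    for m in robot.mark_of('wrist',k)[:2]: print(k,round(m['p'],2),np.round(m['point'],1),watz(M,c,m['point'],z))
E
```

```text
{'t': 0.8, 'tool_pos': [0.168, 0.576, 0.2187], 'orientation': [0.2228, 1.5592, -0.2227], 'force': [-0.5596, 0.0716, -0.1603], 'opening': 0.0931}
[[ 0.2789  0.9284  0.2453  0.0998]
 [ 0.9603 -0.2697 -0.0712  0.5966]
 [ 0.      0.2555 -0.9668  0.3848]
 [ 0.      0.      0.      1.    ]]
rail_center 0.71 [ 43.1 224. ] [0.1577 0.348  0.067 ]
rail_end 0.85 [121.3 224.9] [0.1818 0.4272 0.067 ]
rail_end 0.66 [185.4 368.1] [0.3753 0.4314 0.067 ]
```

View pics/w1.png

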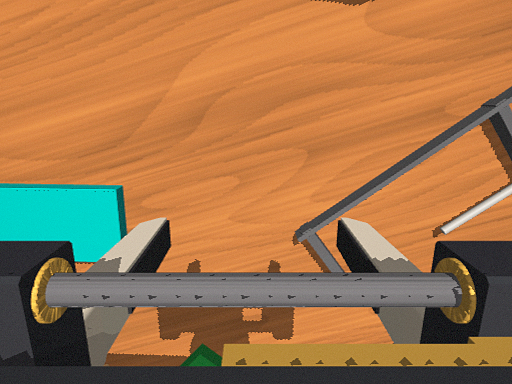

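Emit:
play_rows:
  plan:
    - {"slide":[1,-1,0.7],"roll":1,"fingers":-1}
    - {"slide":[1,-1,0.7],"roll":1,"fingers":-1}
    - {"slide":[1,-1,0.6],"roll":1,"fingers":-1}
    - {"slide":[1,-1,0],"roll":0,"fingers":-1}
    - {"slide":[1,-1,0],"roll":0,"fingers":-1}
    - {"slide":[1,-1,0],"roll":0,"fingers":-1}
    - {"slide":[1,-1,0],"roll":0,"fingers":-1}
    - {"slide":[1,-1,0],"roll":0,"fingers":-1}
    - {"slide":[1,-1,0],"roll":0,"fingers":-1}
    - {"slide":[1,-1,0],"roll":0,"fingers":-1}
    - {"slide":[1,-1,0],"roll":0,"fingers":-1}
    - {"slide":[1,-1,0],"roll":0,"fingers":-1}
    - {"slide":[1,-1,0],"roll":0,"fingers":-1}
    - {"slide":[1,-1,0],"roll":0,"fingers":-1}
    - {"slide":[0.5,-1,0],"roll":0,"fingers":-1}
    - {"slide":[0,-1,0],"roll":0,"fingers":-1}
    - {"slide":[0,-1,0],"roll":0,"fingers":-1}
    - {"slide":[0,-1,0],"roll":0,"fingers":-1}
    - {"slide":[0,-1,0],"roll":0,"fingers":-1}
    - {"slide":[0,-1,0],"roll":0,"fingers":-1}

```text
t: 3.65
tool_pos: [0.6029, -0.025, 0.2787]
orientation: [-0.106, 1.568, 0.106]
force: [-1.3, -0.7, 0.5]
opening: 0.0006
```

```bash
cat > look.py <<'E'
from h import *
import sys
np.set_printoptions(precision=4,suppress=True)
print(st()); M,c=wsetup(); snap('wrist',sys.argv[1]); np.savez('pics/'+sys.argv[1]+'.npz',M=M)
H={'push_face':.061,'plate_face':.067,'rail_center':.067,'rail_end':.067,'pawl_nose':.06,'pawl_thumb':.08}
for k in sys.argv[2:]:
    z=H[k]
    for m in robot.mark_of('wrist',k)[:2]: print(k,round(m['p'],2),np.round(m['point'],1),watz(M,c,m['point'],z))
E
python3 look.py w2.png push_face rail_end rail_center
```

```text
{'t': 3.65, 'tool_pos': [0.6029, -0.025, 0.2787], 'orientation': [-0.106, 1.5681, 0.106], 'force': [-1.2852, -0.7138, 0.4909], 'opening': 0.0006}
push_face 0.76 [137.9 120.3] [ 0.5715 -0.1652  0.061 ]
push_face 0.4 [194.9   5.2] [ 0.441  -0.1097  0.061 ]
rail_end 0.8 [196.6   6.8] [ 0.4437 -0.1066  0.067 ]
rail_end 0.23 [136.2 119. ] [ 0.5697 -0.1651  0.067 ]
rail_center 0.88 [203.2 105.9] [ 0.5445 -0.0898  0.067 ]
```

View pics/w2.png

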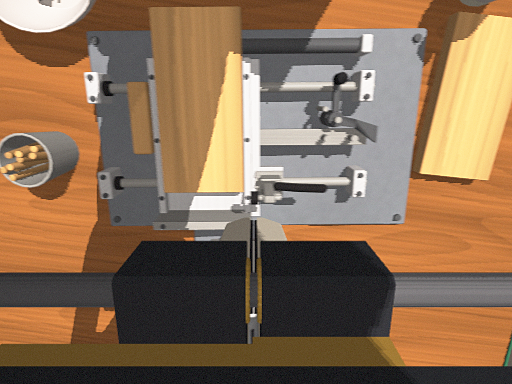

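Run:
```python
from h import *
np.set_printoptions(precision=4,suppress=True)
M=np.load('pics/w2.png.npz')['M'];c=robot.get_calibration('wrist')
for p in [(151,9),(240,8),(164,191),(243,190)]: print('rail',watz(M,c,p,.078))
for p in [(88,31),(425,30),(111,224),(407,222)]: print('base',watz(M,c,p,.008))
for p in [(128,83),(150,82),(133,153),(152,153)]: print('block',watz(M,c,p,.080))
print('thumb',watz(M,c,(340,78),.08), 'pinblk',watz(M,c,(92,85),.048))
a=cv2.imread('pics/w2.png')[0:260,80:440];cv2.imwrite('pics/w2c.png',cv2.resize(a,None,fx=2.2,fy=2.2,interpolation=cv2.INTER_CUBIC))
```

```text
rail [ 0.4548 -0.151   0.078 ]
rail [ 0.4414 -0.0599  0.078 ]
rail [ 0.6483 -0.1249  0.078 ]
rail [ 0.6343 -0.032   0.078 ]
base [ 0.4755 -0.2501  0.008 ]
base [0.4172 0.1672 0.008 ]
base [ 0.7308 -0.2156  0.008 ]
base [0.6692 0.2107 0.008 ]
block [ 0.5312 -0.1711  0.08  ]
block [ 0.5269 -0.1475  0.08  ]
block [ 0.6072 -0.1626  0.08  ]
block [ 0.6043 -0.141   0.08  ]
thumb [0.4949 0.0559 0.08  ] pinblk [ 0.5391 -0.2253  0.048 ]
```

View pics/w2c.png

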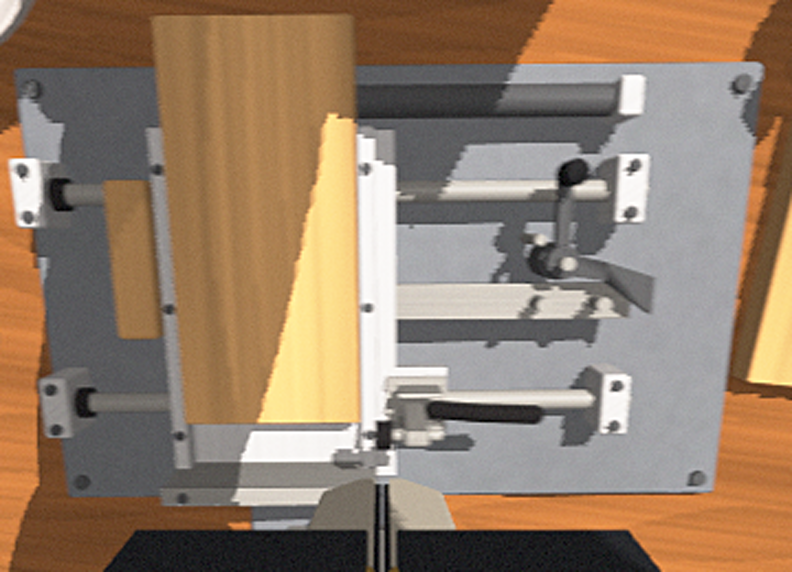

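Emit:
play_rows:
  plan:
    - {"slide":[-0.93,-0.4,0],"roll":0,"fingers":-1}
    - {"slide":[-0.93,-0.4,0],"roll":0,"fingers":-1}
    - {"slide":[-0.93,-0.4,0],"roll":0,"fingers":-1}
    - {"slide":[-0.93,-0.4,-0.5],"roll":0,"fingers":-1}
    - {"slide":[-0.93,-0.4,-0.8],"roll":0,"fingers":-1}
    - {"slide":[-0.93,-0.4,-0.9],"roll":0,"fingers":-1}
    - {"slide":[-0.93,-0.4,-0.9],"roll":0,"fingers":-1}
    - {"slide":[0,0,-1],"roll":0,"fingers":-1}
    - {"slide":[0,0,-1],"roll":0,"fingers":-1}
    - {"slide":[0,0,-1],"roll":0,"fingers":-1}
    - {"slide":[0,0,-1],"roll":0,"fingers":-1}
    - {"slide":[0,0,0],"roll":0,"fingers":-1}

```text
t: 5.35
tool_pos: [0.4059, -0.1063, 0.0636]
orientation: [-0.105, 1.572, 0.109]
force: [0.4, -0.1, -0.1]
opening: 0.0006
```

Run:
```python
from h import *
print(st())
for n in('side','scene'):
    im=snap(n,n+'2.png')
a=cv2.imread('pics/side2.png')[130:290,200:420];cv2.imwrite('pics/si2.png',cv2.resize(a,None,fx=3.6,fy=3.6,interpolation=cv2.INTER_CUBIC))
```

```text
{'t': 5.35, 'tool_pos': [0.4059, -0.1063, 0.0636], 'orientation': [-0.1052, 1.5724, 0.1089], 'force': [0.4469, -0.0693, -0.0955], 'opening': 0.0006}
```

View pics/si2.png

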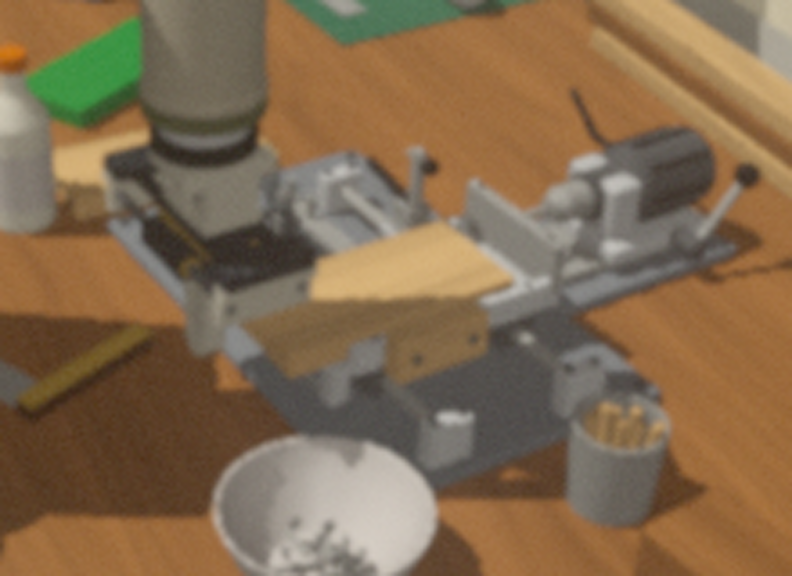

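Emit:
play_rows:
  plan:
    - {"slide":[0.4,-0.1,0.05],"roll":0,"fingers":-1}
    - {"slide":[0.4,0.05,0],"roll":0,"fingers":-1}
    - {"slide":[0.2,0.027,0],"roll":0,"fingers":-1}
    - {"slide":[0.2,0.027,0],"roll":0,"fingers":-1}
    - {"slide":[0.2,0.027,0],"roll":0,"fingers":-1}
    - {"slide":[0.2,0.027,0],"roll":0,"fingers":-1}

```text
t: 6.2
tool_pos: [0.4558, -0.1061, 0.067]
orientation: [-0.106, 1.569, 0.106]
force: [-2.6, -0.5, 1.6]
opening: 0.0007
```

Emit:
play_rows:
  plan:
    - {"slide":[0.2,0.027,0],"roll":0,"fingers":-1}
    - {"slide":[0.2,0.027,0],"roll":0,"fingers":-1}

```text
t: 6.45
tool_pos: [0.4654, -0.1049, 0.0668]
orientation: [-0.106, 1.574, 0.106]
force: [-31.7, -4.9, 26.4]
opening: 0.0003
```

Emit:
play_rows:
  plan:
    - {"slide":[0.15,0.02,0],"roll":0,"fingers":-1}

```text
t: 6.58
tool_pos: [0.4655, -0.1049, 0.0667]
orientation: [-0.107, 1.584, 0.107]
force: [-54.2, -6.4, 45.4]
opening: 0.0001
```

Emit:
play_rows:
  plan:
    - {"slide":[0.15,0.02,0],"roll":0,"fingers":-1}

```text
t: 6.7
tool_pos: [0.4657, -0.1048, 0.0667]
orientation: [-0.107, 1.594, 0.107]
force: [-78.8, -9.0, 65.8]
opening: 0.0001
```

Emit:
play_rows:
  plan:
    - {"slide":[-0.5,-0.067,0],"roll":0,"fingers":-1}
    - {"slide":[-0.7,-0.1,0],"roll":0,"fingers":-1}
    - {"slide":[0,0,0.9],"roll":0,"fingers":-1}

```text
t: 7.08
tool_pos: [0.4381, -0.1077, 0.0921]
orientation: [-0.104, 1.573, 0.107]
force: [0.1, 0.8, 0.2]
opening: 0.0006
```

Run:
```python
from h import *
print(st())
for n in('side','scene'):
    im=snap(n,n+'3.png')
    for k in('rail_center','rail_end','plate_face','push_face'):
        for m in robot.mark_of(n,k)[:3]: print(n,k,round(m['p'],2),np.round(m['point'],1),atz(n,m['point'],.061 if k[1]=='u' else .067))
a=cv2.imread('pics/side3.png')[150:270,220:420];cv2.imwrite('pics/si3.png',cv2.resize(a,None,fx=3.9,fy=3.9,interpolation=cv2.INTER_CUBIC))
a=cv2.imread('pics/scene3.png')[170:300,160:330];cv2.imwrite('pics/sc3.png',cv2.resize(a,None,fx=4,fy=4,interpolation=cv2.INTER_CUBIC))
```

```text
{'t': 7.075, 'tool_pos': [0.4381, -0.1077, 0.0921], 'orientation': [-0.104, 1.5726, 0.1073], 'force': [0.0757, 0.8104, 0.2484], 'opening': 0.0006}
side rail_center 0.87 [142.1 185.2] [0.15495233 0.20717315 0.067     ]
side rail_center 0.83 [311.5 209.2] [ 0.57182679 -0.09349236  0.067     ]
side rail_center 0.65 [188.1 323.2] [ 0.15932476 -0.36753489  0.067     ]
side rail_end 0.84 [147.5 170.3] [0.18506994 0.29264236 0.067     ]
side rail_end 0.81 [280.3 218.8] [ 0.47421969 -0.10375245  0.067     ]
side rail_end 0.75 [166.8 296.4] [ 0.13371919 -0.27795318  0.067     ]
side plate_face 0.63 [339.7 198.1] [ 0.67131382 -0.07266177  0.067     ]
side push_face 0.77 [324.9 226.7] [ 0.57254928 -0.17139831  0.061     ]
scene rail_center 0.93 [174.4 135.5] [ 0.21559062 -0.28996723  0.067     ]
scene rail_center 0.82 [397.7 223. ] [0.54277022 0.42015541 0.067     ]
scene rail_center 0.78 [226.3 229.8] [ 0.57685126 -0.08475399  0.067     ]
scene rail_end 0.95 [364.3 146.5] [0.24820131 0.36457508 0.067     ]
scene rail_end 0.86 [378.5 199.4] [0.4613961  0.37710735 0.067     ]
scene rail_end 0.84 [200.9 132.3] [ 0.19816561 -0.19980398  0.067     ]
scene plate_face 0.7 [227.1 261.7] [ 0.67482501 -0.07578826  0.067     ]
scene push_face 0.9 [197.1 228.8] [ 0.57246986 -0.17098419  0.061     ]
```

View pics/si3.png

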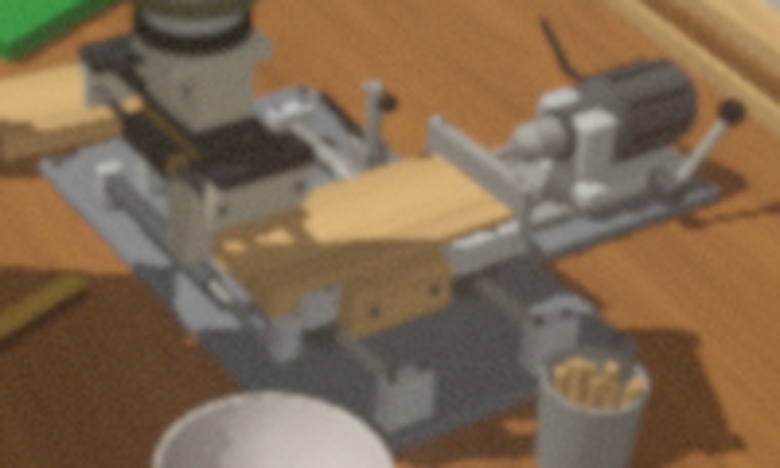

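View pics/sc3.png

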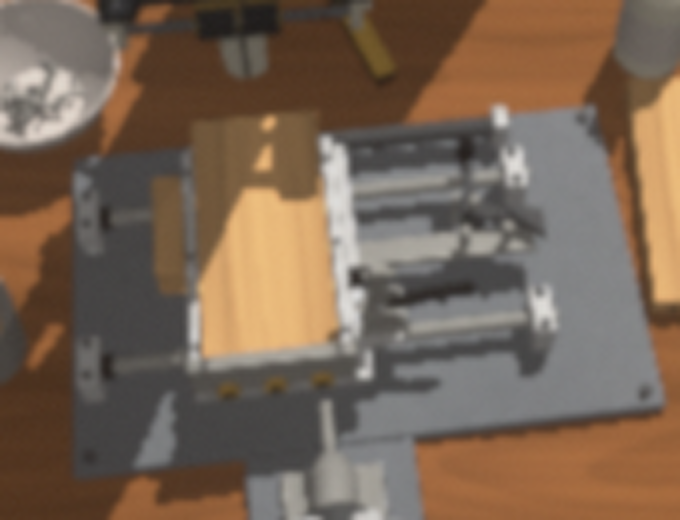

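Run:
```python
from h import *
np.set_printoptions(precision=4,suppress=True)
M=np.load('pics/w2.png.npz')['M'];c=robot.get_calibration('wrist')
for p in [(1,155),(53,155),(27,137),(27,172),(78,152)]: print(watz(M,c,p,.075))
for n in('scene','side'):
    for m in robot.mark_of(n,'dowel_pot')[:1]: print(m['p'],atz(n,m['point'],0))
```

```text
[ 0.6315 -0.3166  0.075 ]
[ 0.6233 -0.2566  0.075 ]
[ 0.6062 -0.2857  0.075 ]
[ 0.6479 -0.2875  0.075 ]
[ 0.6158 -0.2277  0.075 ]
0.63 [ 0.6408 -0.2912  0.    ]
0.86 [ 0.6356 -0.2923  0.    ]
```

Emit:
play_rows:
  plan:
    - {"slide":[0,0,1],"roll":0,"fingers":-1}
    - {"slide":[0.6,-0.6,1],"roll":0,"fingers":-1}
    - {"slide":[1,-0.65,0],"roll":0,"fingers":-1}
    - {"slide":[1,-0.65,0],"roll":0,"fingers":-1}
    - {"slide":[1,-0.65,0],"roll":0,"fingers":-1}
    - {"slide":[1,-0.65,0],"roll":0,"fingers":-1}
    - {"slide":[0.07,0,0],"roll":0,"fingers":-1}
    - {"slide":[0,0,0],"roll":0,"fingers":-1}

```text
t: 8.68
tool_pos: [0.5802, -0.204, 0.1535]
orientation: [-0.106, 1.569, 0.107]
force: [1.1, -0.3, -1.0]
opening: 0.0007
```

Run:
```python
from h import *
print(st())
snap('scene','scene4.png')
a=cv2.imread('pics/scene4.png')[150:300,130:330];cv2.imwrite('pics/sc4.png',cv2.resize(a,None,fx=4,fy=4,interpolation=cv2.INTER_CUBIC))
```

```text
{'t': 8.675, 'tool_pos': [0.5802, -0.204, 0.1535], 'orientation': [-0.1056, 1.5694, 0.1067], 'force': [1.1021, -0.3294, -1.0337], 'opening': 0.0007}
```

View pics/sc4.png

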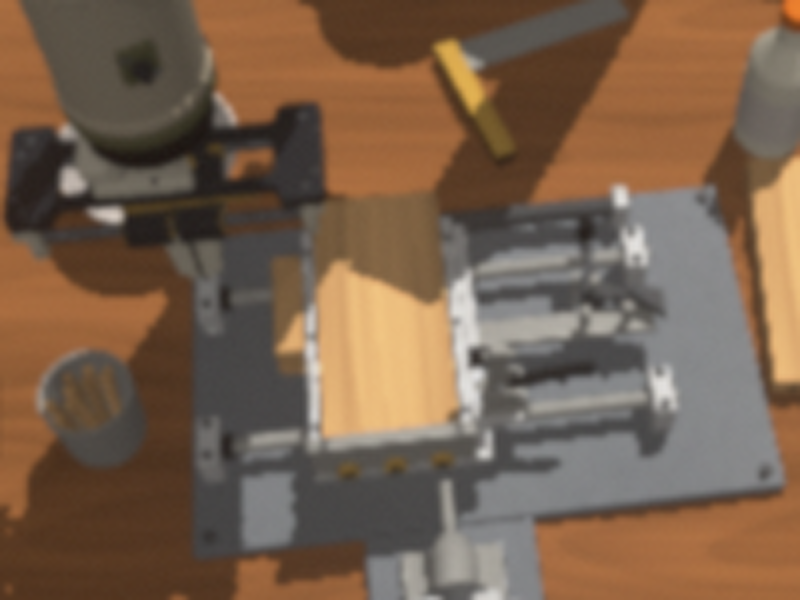

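Emit:
play_rows:
  plan:
    - {"slide":[0,0,-1],"roll":0,"fingers":-1}
    - {"slide":[0,0,-1],"roll":0,"fingers":-1}
    - {"slide":[0,0,-1],"roll":0,"fingers":-1}
    - {"slide":[0,0,0],"roll":0,"fingers":-1}

```text
t: 9.22
tool_pos: [0.578, -0.2029, 0.0616]
orientation: [-0.104, 1.573, 0.108]
force: [0.5, 0.2, -0.2]
opening: 0.0004
```

Run:
```python
from h import *
print(st())
snap('side','side5.png');snap('wrist','w5.png')
a=cv2.imread('pics/side5.png')[150:270,220:420];cv2.imwrite('pics/si5.png',cv2.resize(a,None,fx=3.9,fy=3.9,interpolation=cv2.INTER_CUBIC))
```

```text
{'t': 9.225, 'tool_pos': [0.578, -0.2029, 0.0616], 'orientation': [-0.1043, 1.573, 0.1085], 'force': [0.4822, 0.1959, -0.2071], 'opening': 0.0004}
```

View pics/si5.png

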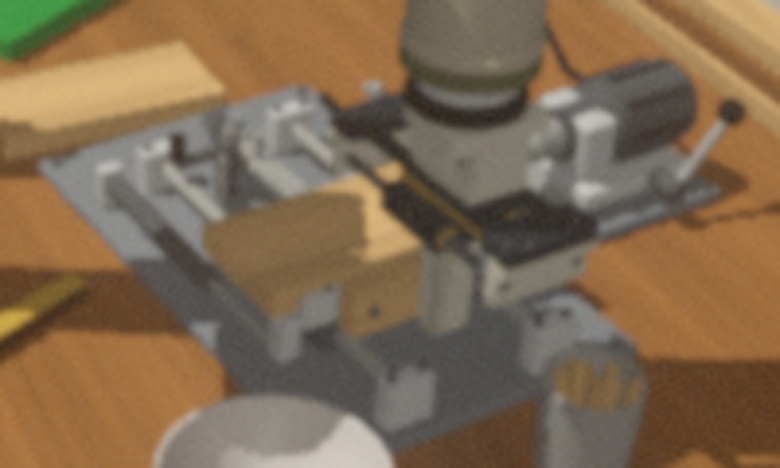

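View pics/w5.png

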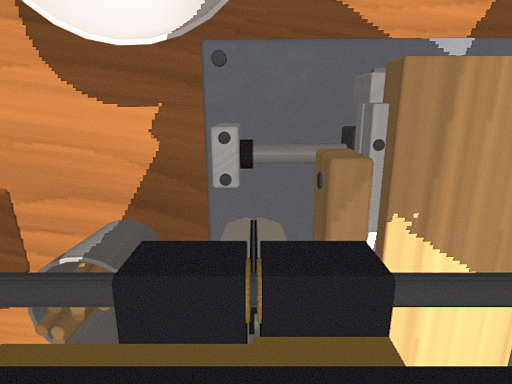

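Emit:
play_rows:
  plan:
    - {"slide":[-0.027,0.2,0],"roll":0,"fingers":-1}
    - {"slide":[-0.027,0.2,0],"roll":0,"fingers":-1}

```text
t: 9.57
tool_pos: [0.58, -0.1923, 0.0658]
orientation: [-0.107, 1.566, 0.105]
force: [0.3, -0.1, -0.3]
opening: 0.0009
```

```bash
python3 look.py w6.png push_face
```

```text
{'t': 9.575, 'tool_pos': [0.58, -0.1923, 0.0658], 'orientation': [-0.1068, 1.566, 0.1052], 'force': [0.2606, -0.0674, -0.2776], 'opening': 0.0009}
push_face 0.7 [437.8 246.6] [ 0.5755 -0.0838  0.061 ]
push_face 0.69 [299.2 219.8] [ 0.5701 -0.1663  0.061 ]
```

View pics/w6.png

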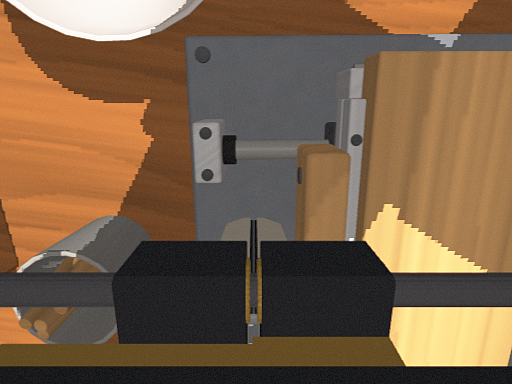

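Emit:
play_rows:
  plan:
    - {"slide":[-0.016,0.12,0],"roll":0,"fingers":-1}

```text
t: 9.8
tool_pos: [0.5789, -0.1888, 0.0645]
orientation: [-0.106, 1.568, 0.106]
force: [0.8, -0.8, -0.3]
opening: 0.0005
```

Emit:
play_rows:
  plan:
    - {"slide":[-0.016,0.12,0],"roll":0,"fingers":-1}

```text
t: 9.93
tool_pos: [0.5782, -0.185, 0.0642]
orientation: [-0.106, 1.568, 0.106]
force: [0.2, -0.1, -0.4]
opening: 0.0001
```

Emit:
play_rows:
  plan:
    - {"slide":[-0.016,0.12,0],"roll":0,"fingers":-1}

```text
t: 10.05
tool_pos: [0.5777, -0.1816, 0.0641]
orientation: [-0.106, 1.568, 0.106]
force: [1.5, -6.1, -1.7]
opening: 0.0009
```

Emit:
play_rows:
  plan:
    - {"slide":[-0.027,0.2,0],"roll":0,"fingers":-1}
    - {"slide":[-0.027,0.2,0],"roll":0,"fingers":-1}
    - {"slide":[-0.027,0.2,0],"roll":0,"fingers":-1}
    - {"slide":[-0.027,0.2,0],"roll":0,"fingers":-1}
    - {"slide":[-0.027,0.2,0],"roll":0,"fingers":-1}
    - {"slide":[-0.027,0.2,0],"roll":0,"fingers":-1}
    - {"slide":[-0.027,0.2,0],"roll":0,"fingers":-1}
    - {"slide":[-0.016,0.12,0],"roll":0,"fingers":-1}

```text
t: 11.05
tool_pos: [0.5713, -0.1375, 0.0641]
orientation: [-0.108, 1.569, 0.104]
force: [0.7, -7.3, -2.1]
opening: 0.0006
```

Run:
```python
from h import *
print(st());snap('scene','scene7.png')
a=cv2.imread('pics/scene7.png')[150:300,130:330];cv2.imwrite('pics/sc7.png',cv2.resize(a,None,fx=4,fy=4,interpolation=cv2.INTER_CUBIC))
for n in('scene',):
    for k in('plate_face','push_face','rail_center'):
        for m in robot.mark_of(n,k)[:3]: print(n,k,round(m['p'],2),np.round(m['point'],1),atz(n,m['point'],.061 if k[1]=='u' else .067))
print(st())
```

```text
{'t': 11.05, 'tool_pos': [0.5713, -0.1375, 0.0641], 'orientation': [-0.1078, 1.5686, 0.1038], 'force': [0.7376, -7.3386, -2.0929], 'opening': 0.0006}
scene plate_face 0.7 [242.2 259.2] [ 0.66660158 -0.03455783  0.067     ]
scene push_face 0.59 [214.4 225.6] [ 0.56077219 -0.12133393  0.061     ]
scene push_face 0.52 [109.5 223.4] [ 0.56062298 -0.43065719  0.061     ]
scene rail_center 0.87 [398.9 221.8] [0.53864423 0.42453321 0.067     ]
scene rail_center 0.72 [341.9 140.4] [0.22255176 0.29085429 0.067     ]
scene rail_center 0.57 [239.5 229.6] [ 0.57532112 -0.046445    0.067     ]
{'t': 11.25, 'tool_pos': [0.5713, -0.1371, 0.0641], 'orientation': [-0.1073, 1.5686, 0.1044], 'force': [-0.3948, -5.1784, -0.3086], 'opening': 0.001}
```

View pics/sc7.png

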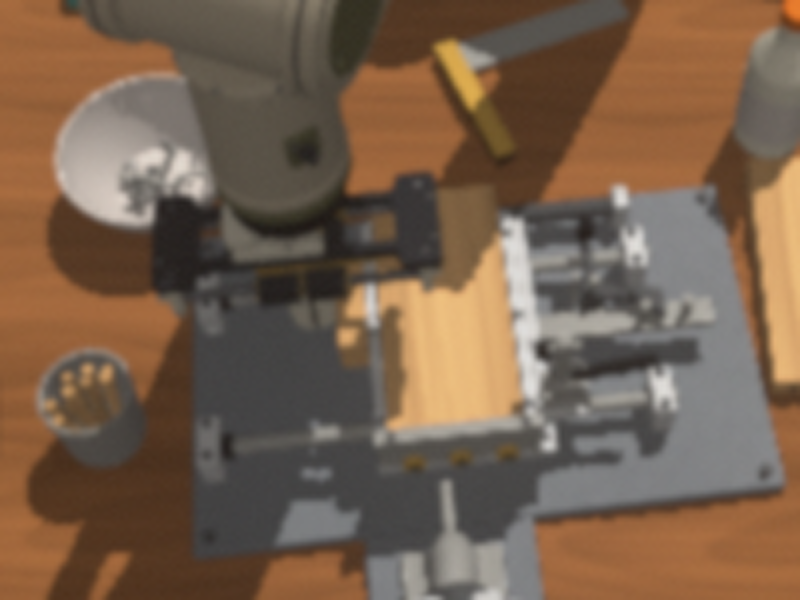

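Emit:
play_rows:
  plan:
    - {"slide":[-0.013,0.08,0],"roll":0,"fingers":-1}
    - {"slide":[0,0,0],"roll":0,"fingers":-1}
    - {"slide":[0.12,-0.9,0],"roll":0,"fingers":-1}
    - {"slide":[0.09,-0.7,0],"roll":0,"fingers":-1}
    - {"slide":[0,0,0],"roll":0,"fingers":-1}
    - {"slide":[0,0,1],"roll":0,"fingers":-1}
    - {"slide":[0,0,1],"roll":0,"fingers":-1}
    - {"slide":[0,0,1],"roll":0,"fingers":-1}
    - {"slide":[0,0,1],"roll":0,"fingers":-1}
    - {"slide":[0,0.5,1],"roll":0,"fingers":-1}
    - {"slide":[0,1,1],"roll":0,"fingers":-1}
    - {"slide":[0.6,1,1],"roll":0,"fingers":-1}
    - {"slide":[0.6,1,0],"roll":0,"fingers":-1}
    - {"slide":[0,1,0],"roll":0,"fingers":-1}
    - {"slide":[0,0,0],"roll":0,"fingers":-1}

```text
t: 13.12
tool_pos: [0.6134, -0.044, 0.2739]
orientation: [-0.108, 1.569, 0.109]
force: [-0.2, 0.1, -2.0]
opening: 0.0005
```

```bash
python3 look.py w8.png push_face rail_end rail_center plate_face pawl_nose
python3 - <<'E'
import cv2
a=cv2.imread('pics/w8.png')[0:250,80:440];cv2.imwrite('pics/w8c.png',cv2.resize(a,None,fx=2.2,fy=2.2,interpolation=cv2.INTER_CUBIC))
E
```

```text
{'t': 13.125, 'tool_pos': [0.6134, -0.044, 0.2739], 'orientation': [-0.1078, 1.5685, 0.1091], 'force': [-0.2069, 0.0798, -2.0033], 'opening': 0.0005}
push_face 0.96 [184.  112.9] [ 0.566  -0.1301  0.061 ]
rail_end 0.63 [247.5  27.1] [ 0.4673 -0.0694  0.067 ]
rail_end 0.48 [ 70.8 145.8] [ 0.6213 -0.2564  0.067 ]
rail_center 0.81 [248.  122.4] [ 0.566  -0.0555  0.067 ]
plate_face 0.62 [246.8 206.6] [ 0.6667 -0.0433  0.067 ]
pawl_nose 0.78 [399.8 130.6] [0.5511 0.1223 0.06  ]
```

View pics/w8c.png

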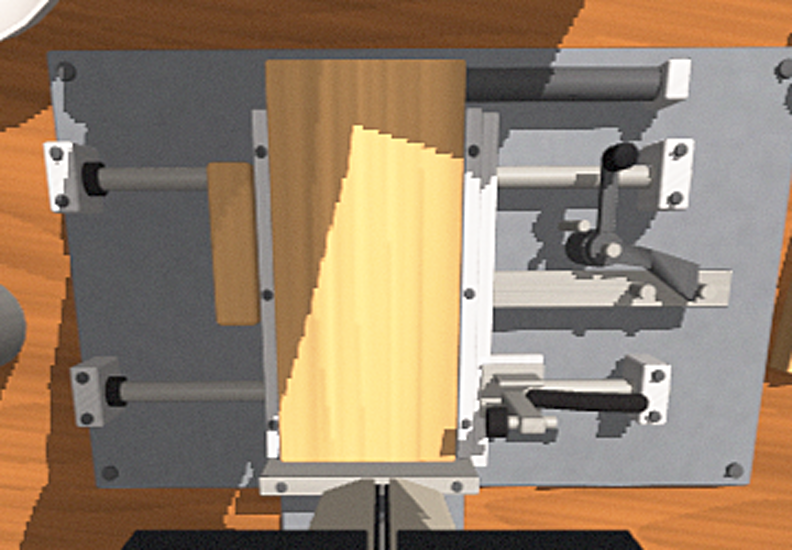

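Run:
```python
from h import *
np.set_printoptions(precision=4,suppress=True)
M=np.load('pics/w8.png.npz')['M'];c=robot.get_calibration('wrist')
f=lambda x,y:(x/2.2+80,y/2.2)
th=.1345;u=np.array([np.cos(th),np.sin(th)]);v=np.array([-u[1],u[0]])
for nm,p,z in [('railnear',(266,60),.078),('railnear',(465,60),.078),('railfar',(282,461),.078),('railfar',(457,461),.078),('platetop',(280,476),.1),('platetop',(460,475),.1),('blk',(208,163),.08),('blk',(218,324),.08)]:
    X=watz(M,c,f(*p),z); print(nm,X,u@X[:2],v@X[:2])
M2=np.load('pics/w2.png.npz')['M']
for p in [(128,83),(133,153)]:
    X=watz(M2,c,p,.08);print('old blk',v@X[:2])
print(st())
im=snap('side','side9.png')
a=cv2.imread('pics/side9.png')[150:270,220:420];cv2.imwrite('pics/si9.png',cv2.resize(a,None,fx=3.9,fy=3.9,interpolation=cv2.INTER_CUBIC))
```

```text
railnear [ 0.4764 -0.1166  0.078 ] 0.4564573148944556 -0.17944504114018786
railnear [ 0.4634 -0.024   0.078 ] 0.45600408701580486 -0.08591414295869862
railfar [ 0.6731 -0.0886  0.078 ] 0.6551109745629841 -0.17810187107248446
railfar [0.6599 0.0053 0.078 ] 0.6546779033734782 -0.08326655775072392
platetop [ 0.6734 -0.0867  0.1   ] 0.6556764743063647 -0.1761646380000767
platetop [0.6601 0.0045 0.1   ] 0.6547143246799759 -0.0840372892420844
blk [ 0.526  -0.1396  0.08  ] 0.5025767652357146 -0.20888728330477271
blk [ 0.6033 -0.1285  0.08  ] 0.5806109795304817 -0.2082827070922217
old blk -0.24076905300111265
old blk -0.24254745979885198
{'t': 13.425, 'tool_pos': [0.6133, -0.0475, 0.2741], 'orientation': [-0.1052, 1.5684, 0.1051], 'force': [-0.0372, -0.5014, -0.0386], 'opening': 0.0005}
```

View pics/si9.png

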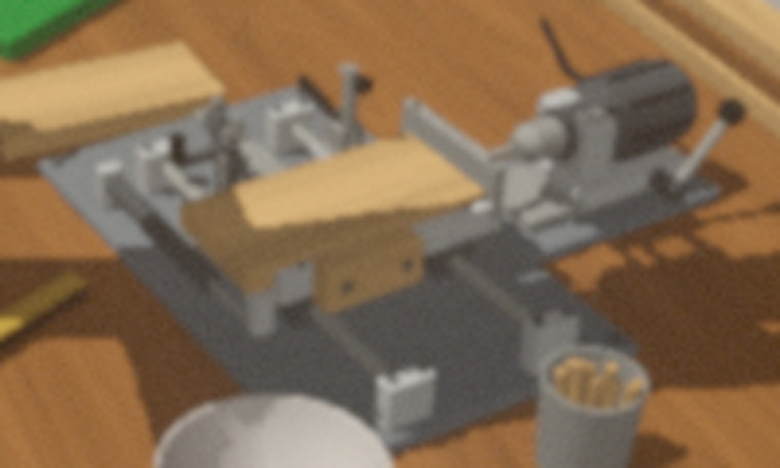

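Emit:
play_rows:
  plan:
    - {"slide":[0,0,0],"roll":0,"fingers":-1}
    - {"slide":[0,0,0],"roll":0,"fingers":-1}
    - {"slide":[0,0,0],"roll":0,"fingers":-1}
    - {"slide":[0,0,0],"roll":0,"fingers":-1}
    - {"slide":[0,0,0],"roll":0,"fingers":-1}
    - {"slide":[0,0,0],"roll":0,"fingers":-1}
    - {"slide":[0,0,0],"roll":0,"fingers":-1}
    - {"slide":[0,0,0],"roll":0,"fingers":-1}

```text
t: 14.48
tool_pos: [0.6135, -0.0466, 0.2741]
orientation: [-0.106, 1.568, 0.106]
force: [-0.1, 0.2, 0.6]
opening: 0.0004
```

```bash
python3 look.py w9.png push_face
python3 - <<'E'
import cv2
a=cv2.imread('pics/w9.png')[0:250,80:440];cv2.imwrite('pics/w9c.png',cv2.resize(a,None,fx=2.2,fy=2.2,interpolation=cv2.INTER_CUBIC))
E
```

```text
{'t': 14.475, 'tool_pos': [0.6135, -0.0466, 0.2741], 'orientation': [-0.1061, 1.5682, 0.1061], 'force': [-0.111, 0.1671, 0.6353], 'opening': 0.0004}
push_face 0.64 [181.8 112.3] [ 0.5656 -0.1354  0.061 ]
```

View pics/w9c.png

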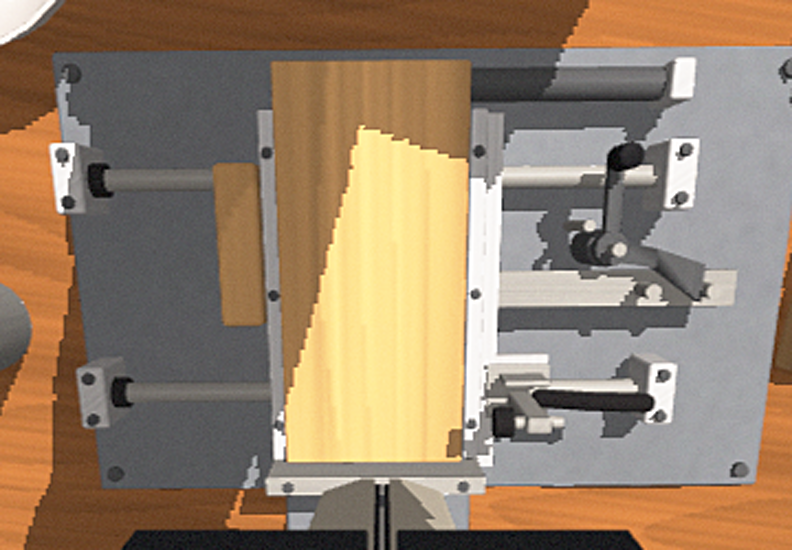

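The carriage hasn't moved since the last picture. The pawl nose is behind the first pin at (705,290), the second pin is still inside at (655,292), and the rail end meets the plate at row 462. I'm handing the job in.

```bash
python3 -c "
from plant import robot
print(robot.close_job())"
```

```text
the job is handed in; nothing more can be done
None
```

The rail is home against the guide plate and the carriage is latched at the middle stop. I handed the job in at about 14.5 s of the 51 s allowed.

- **Rail:** I pushed its end about 25 mm along the channel until it stopped firmly against the plate. The last wrist measurement puts the gap to the plate at about 0.3 mm or less, which is within measuring error.
- **Carriage:** I pushed it about 48 mm by the push block, then let go and backed the fingers away. Measured from the block's edge, it came to rest about 33 mm from home, against 32 mm for the middle stop. Pictures about a second apart showed no movement, with the pawl behind the first pin and the second pin not yet past it.
- **Force at the plate:** I queued two extra push steps before reading the force, and it rose to about 103 N at the plate. That is under the 120 N limit, it came through the fingertips, and I backed off straight away.
- **Rest of the bench:** I kept clear of the bystanders and felt no unexpected contact. Those visible in the last pictures look unmoved, but I did not measure each one.
- **Disagreeing readings:** the network's last two `push_face` positions differed by about 5 mm, so I relied on the block's edges and the pawl and pin picture instead.

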